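# Raise the counterweighted guard bar and slide the mould home

### The arm

A 6-joint arm with a two-finger parallel gripper is mounted at the origin on the work surface. World frame = base frame: x ahead of the robot, y to its left, z up, the work surface at z = 0. Lengths are in m, angles in degrees, forces in N, time in s.
With the tool pointing down it reaches from about 0.3 to 0.75 m from the base axis. Payload 8.5 kg.
Tool frame: the origin (TCP) lies on the centre line of the jaws, within the pads' length; the fingertips stand 14 mm ahead of it and the grasp point (between the pads) lies 5 mm behind it; z points along the fingers, y is the direction in which the jaws open and shut (so a half turn about z gives the same grasp; the last joint's range is limited). The gripper opens to 85 mm and grips with 20 to 120 N. Pads are 22 mm wide; open, the fingers measure 114 mm over their backs; the gripper's body (76 mm by 85 mm) begins 54 mm behind the grasp point. The pads swing forward as they close: fully open they stand 13 mm farther back than shut.
Start: joints at [-84.7, 21.807, 74.336, -0, 83.858, -12.336], TCP at [0.167, -0.524, 0.245] pointing down, gripper open.
Joint ranges: [-178.18, 178.18], [-50.72, 133.34], [12.68, 142.11], [-81.47, 261.47], [9.98, 163.14], [-165.26, 165.26]. Speed limits (degrees/s): [136.94, 136.94, 180, 180, 180, 180].

### API

Orientations are given as a 3x3 rotation matrix whose columns are the frame's x, y, z axes.
In Python, from rig import env, optics, order, finder gives the robot as it stands.
- The arm moves only by the tool play_rows, never from a script. Its argument "commands" is a list of rows, each an object of numbers: "grip": the closure, from -1 (fully open) to 1 (shut); "x", "y", "z": the shift along the tool's x, y, z in m; "rx", "ry", "rz": the turn, a rotation vector about the tool's x, y, z in rad. A call has 1 to 12 rows; each row shifts and turns the commanded pose from where the row before left it, along the tool's axes as they then stand; what a row does not reach is not made up. A row lasts 1/8 s, in which the tool goes at most 62.5 mm and 10.7 degrees, less where a joint would pass 70% of its speed; a pose out of reach is approached as far as the arm can. A call is refused whole if a number of a shift passes 0.0625 or a number of a turn 0.188, either way. A call with a gripper value outside its range is refused whole. The fingers move at their own pace and stop on an object; "squeeze" is the grip in N (left out, the last holds). Time passes only in rows, so rows that do not move let the fingers close. It gives the time, the measured TCP pose, the force and the opening at its end, in the units of the state.
- env.observe(): the state, without advancing time (a new reading comes with each control period).
- optics.get_image(name): name is "side" or "top" or "wrist"; returns a dict with "color" (384x512x3 uint8, blue, green, red), "range_z" (384x512 float32, m along the optical axis (not along the pixel's ray), 0 where there is no reading), "fov_y" (degrees; the focal length in pixels is half the picture's height over the tangent of half this angle, whatever the lens; pixels are square), "cx", "cy" (the principal point, pixels), "dist_coeffs" ([k1, k2, p1, p2, k3] as OpenCV has them; the pictures are not rectified), "cam_to_world" (4x4, takes a point from camera to world coordinates). Camera axes: x right, y down, z forward; pixel columns grow to the right and rows downward; lengths in m; the calibration is good to about 2 mm. A picture is of the moment at which its call begins.
- order.close_job(): hands the job in, once; it reports no verdict.
Trained networks look in the newest picture that a camera, given by its name, has taken for a name from the list of things; names that differ only in an ending like _2 or _b are one class to them, and where a whole thing is asked for, a point or a joint stands for the part that bears it (a point fixed in the world has none). Each returns a list of dicts, best first, with "conf" (0 to 1); they miss things now and then, are a little off and sometimes report something else, mostly with a low value. They report only what shows in the picture. A call takes as long as a camera call. They do not tell look-alikes from the thing itself.
- finder.boxes_of(camera, thing): "point" ([x, y, z] in m, in world coordinates, good to about 4 mm: the middle of the surface that is visible of it).
The state is a dict: "time_s": time; "q": joint angles; "qvel": joint speeds; "joint_efforts": joint torques, N m; "position": TCP position; "tool_rot": TCP orientation; "ft_force": force on the tool from outside, world axes, zero at the start; "wrist_torque": the same for the moment, N m; "grip_width": finger opening in m.
Only numpy, scipy, OpenCV 4.12 (cv2) and the standard library are available. Lean on these libraries where they do the work, as an engineer would, in place of code of your own. Each camera call takes 0.05 s, during which the arm holds its last target.

### The job

Gently push the counterweighted guard bar of the settling bay up past its balance point, so that it stays raised by itself; do not grip it. Then push the big casting mould, sliding flat on the plate, straight into the bay until it sits square against the backstop, with the guard bar still up. Do not lift or tip the mould, and leave the other things on the bench where they are.

Things in the scene. Friction and masses are not known exactly. Their poses are not given: they have to be found in the camera images.
- bay: the settling bay, a fixed station. Its x axis points into the bay, away from the robot, y left, z up; origin on the bench top (z = 0) under the middle of its base plate, 350 (x) x 260 (y) x 12 mm thick. In its frame, mm: pivot posts of the guard bar at x = 95, y = -118 and 118, up to z = 104; side arms of the bar at y = -104 and 104.
- bay_home (a point): where the mould's origin is when fully home, touching the backstop: x = 55, y = 0, z = 12 mm in the bay's frame; axes as the bay's. In the bay's frame, mm: backstop's near face at x = 100, its top at z = 72; guide rails with inner faces at y = -81 and 81, x = -20 to 100, tops at z = 52, and flared entries out to x = -50, |y| = 105.
- bail (a joint): angle of the guard bar (rad): 0 = down across the bay's mouth, grows as it swings up and away from the robot, 1.75 = end stop, just past upright. Below its balance point, about 1.0 rad, it falls shut by itself; beyond that it falls open to the stop within 2 s. The hinge is damped; raising it slowly takes 3 to 5 N at the bar, less as it rises.
- bail_hinge (a point): middle of the guard bar's hinge line, which runs along the bay's y axis: x = 95, y = 0, z = 85 mm in the bay's frame. The counterweight, two discs on short cranks, stands 68 mm above the hinge while the bar is down and swings back, away from the robot, as it rises.
- bail_handle (a point): point to push on the guard bar, on its centre line, in the free end that sticks out left of the bay with only bench below it. Round steel bar, 16 mm diameter, along the bay's y, 130 mm from the hinge line, from y = -108 to 235 mm in the bay's frame. When down its centre line is at x = -35, z = 85 mm, and this point at y = 175 mm.
- mould: casting mould: grey block 90 (its x) x 150 (its y) x 82 mm tall with black pockets in its top, about 0.6 kg, loose on the base plate in front of the guard bar, its x axis roughly along the bay's; origin: centre of its underside (12 mm above the bench). The bar when down is too low for it to pass.
- beaker: mixing beaker, open white plastic cup 72 mm wide, 95 mm tall; origin: centre of its underside. Stands to the right of the bay. Leave alone.
- jar: amber glass jar, 60 mm wide, 75 mm tall; origin: centre of its underside. Stands to the right of the bay. Leave alone.
- can: metal can, 66 mm wide, 110 mm tall; origin: centre of its underside. Stands to the right of the bay. Leave alone.
- bottle: white plastic bottle, 60 mm wide, 160 mm tall; origin: centre of its underside. Stands to the left of the bay's far half. Leave alone.
- wrench: steel wrench, 130 mm long, lying flat to the right of the bay's far half; origin: middle of its underside. Leave alone.
- brush: brush, 170 mm long, lying flat on the bench to the right of the mould; origin: middle of its underside. Leave alone.
- block: small black block 55 x 55 x 40 mm, to the left of the mould; origin: centre of its underside. Leave alone.
Not all that is in view belongs to the job. What is shaped like the mould but orange is not meant.

How it is judged:
By the outcome, as a careful person would: the job done as asked, in the order asked, and still so for the second after the job is handed in, with the robot touching nothing.
It also fails if it takes over 61 s, if anything falls off the work surface, if the arm or the gripper's body presses on something with over 40 N, if the wrist force passes 120 N, or if a joint passes its speed limit or range.

## Working session

There is one attempt and no reset: what is moved stays moved. The work goes in short steps, Python scripts to look and compute and a tool call to move; the robot and the scene stay as the last step left them, time stands still between calls to the robot, and variables do not carry over. Pictures are saved under pics/ and viewed, and the job is handed in when it is done.

Besides the shell and the picture viewer there is one more tool, called after "Call:" as name([rows], argument=value, ...), one row to a line, values as JSON. play_rows: Moves the arm, as the interface text tells. Its arguments: {"type":"object","properties":{"commands":{"type":"array"},"squeeze":{"type":"number"}},"required":["commands"]}

```bash
mkdir -p pics; ls; python3 - <<'E'
from rig import env, optics, order, finder
import cv2,numpy as np
s=env.observe();print({k:np.round(v,3).tolist() for k,v in s.items()})
for n in ["side","top","wrist"]:
    d=optics.get_image(n);cv2.imwrite(f"pics/a_{n}.png",d["color"]);print(n,d["fov_y"],d["cx"],d["cy"],d["dist_coeffs"],np.round(d["cam_to_world"],3).tolist())
for n in ["side","top"]:
  for t in ["bay","bail","bail_handle","mould"]:
    print(n,t,finder.boxes_of(n,t))
print(env.observe()["time_s"])
E
```

```text
pics
{'time_s': 0.0, 'q': [-84.698, 21.842, 74.386, -0.001, 83.858, -12.336], 'qvel': [-0.095, -0.104, -0.017, 0.027, -0.147, 0.022], 'joint_efforts': [-0.0, -44.846, -23.128, -0.0, 0.005, 0.0], 'position': [0.167, -0.524, 0.245], 'tool_rot': [[0.953, 0.303, -0.0], [0.303, -0.953, 0.001], [0.0, -0.001, -1.0]], 'ft_force': [0.734, -0.355, -0.254], 'wrist_torque': [0.037, 0.056, 0.027], 'grip_width': 0.085}
side 54.54287160241408 251.75812136264196 183.4516484714696 [-0.11457621  0.          0.          0.          0.        ] [[-0.717, -0.514, 0.471, 0.029], [-0.697, 0.539, -0.472, 0.544], [-0.011, -0.667, -0.745, 0.835], [0.0, 0.0, 0.0, 1.0]]
top 51.00413407228941 255.5167683962563 192.10866907810868 [-0.03899856  0.          0.          0.          0.        ] [[0.0, -0.998, 0.06, 0.43], [-1.0, -0.001, -0.006, 0.056], [0.007, -0.06, -0.998, 1.069], [0.0, 0.0, 0.0, 1.0]]
wrist 71.34375147755014 252.07149352006635 187.2889238248542 [-0.02920238  0.          0.          0.          0.        ] [[0.303, -0.916, -0.261, 0.233], [-0.953, -0.292, -0.083, -0.502], [-0.0, 0.274, -0.962, 0.37
[... 298 characters left out ...]
33, -0.2401, 0.0792], 'conf': 0.92}, {'point': [0.6035, 0.3911, 0.0861], 'conf': 0.91}, {'point': [0.4462, -0.0936, 0.0954], 'conf': 0.8}, {'point': [0.3011, 0.2284, 0.0852], 'conf': 0.76}, {'point': [0.616, -0.0765, 0.02], 'conf': 0.42}]
top bay [{'point': [0.6113, -0.1178, 0.0111], 'conf': 0.75}]
top bail [{'point': [0.556, -0.0821, 0.0921], 'conf': 0.86}]
top bail_handle [{'point': [0.5571, -0.0877, 0.092], 'conf': 0.93}, {'point': [0.466, -0.4191, 0.0181], 'conf': 0.54}]
top mould [{'point': [0.3165, 0.209, 0.0846], 'conf': 0.91}, {'point': [0.2597, -0.2262, 0.0796], 'conf': 0.82}, {'point': [0.4609, -0.1135, 0.0978], 'conf': 0.64}, {'point': [0.6326, 0.3702, 0.0827], 'conf': 0.61}]
0.55
```

View pics/a_top.png

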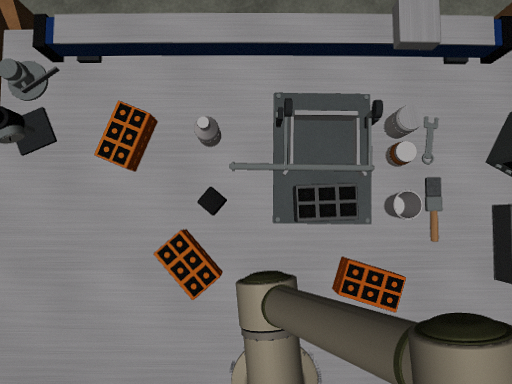

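View pics/a_side.png

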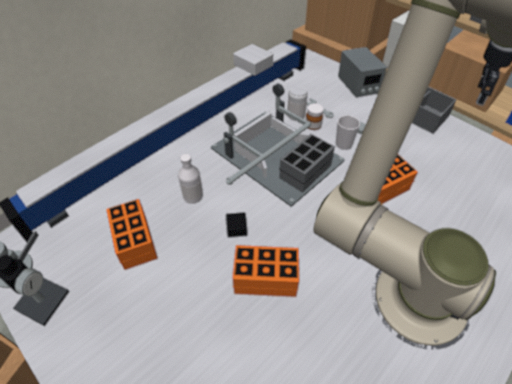

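View pics/a_wrist.png

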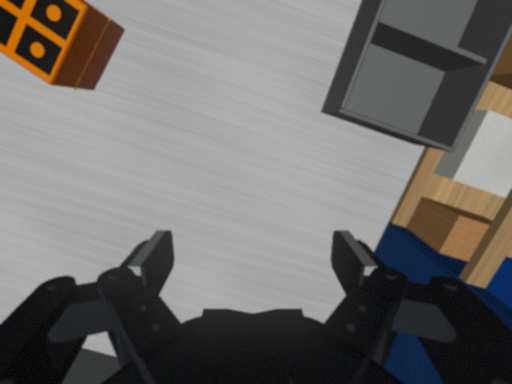

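The top view shows the bay with its plate corners near (273,93) and (371,222), the bar at row 167 with its free end at (233,166), and the grey mould around (327,202). The other mould-shaped objects are orange. Next I'll measure the plate, bar and mould from the depth data.

```bash
cat > h.py <<'E'
from rig import env, optics, order, finder
import cv2,numpy as np
def cloud(d):
    H,W=d["range_z"].shape
    f=H/2/np.tan(np.radians(d["fov_y"]/2))
    K=np.array([[f,0,d["cx"]],[0,f,d["cy"]],[0,0,1]])
    u,v=np.meshgrid(np.arange(W),np.arange(H))
    p=cv2.undistortPoints(np.stack([u,v],-1).reshape(-1,1,2).astype(np.float64),K,np.array(d["dist_coeffs"])).reshape(H,W,2)
    z=d["range_z"].astype(float)
    P=np.stack([p[...,0]*z,p[...,1]*z,z],-1)
    T=np.array(d["cam_to_world"])
    w=P@T[:3,:3].T+T[:3,3]; w[z<=0]=np.nan
    return w
def rect(P):
    return cv2.minAreaRect((P[:,:2]*1000).astype(np.float32))
E
python3 - <<'E'
from h import *
d=optics.get_image("top");w=cloud(d);np.save("top.npy",w)
c=d["color"].astype(int);sat=c.max(2)-c.min(2);val=c.mean(2)
x,y,z=w[...,0],w[...,1],w[...,2]
reg=(x>.35)&(x<.85)&(y>-.32)&(y<.2)
print("bench z",np.nanmedian(z[(x>.4)&(x<.7)&(y>.05)&(y<.1)]))
def big(m,k=3):
    n,l,s,_=cv2.connectedComponentsWithStats(m.astype(np.uint8)); i=1+np.argmax(s[1:,4]); return l==i
m=reg&(val<120)&(z<.02)&(y<0.02)&(y>-.26)
m=big(cv2.morphologyEx(m.astype(np.uint8),cv2.MORPH_CLOSE,np.ones((3,3))))&(z<.03)
print("plate",np.nanmedian(z[m]),rect(w[m]))
m=reg&(z>.085)&(z<.105)&(x<.52)&(y>-.26)&(y<0.05)
m=big(m);print("mould",m.sum(),np.median(z[m]),rect(w[m]))
m=reg&(z>.07)&(z<.11)&(x>.53)&(x<.6)&(y>-.25)&(y<.13)
P=w[m];print("bar",m.sum(),P.min(0),P.max(0)); q=P[(P[:,1]>-.02)];print(len(q),q.mean(0),q[:,2].max());
vx,vy,x0,y0=cv2.fitLine(P[:,:2].astype(np.float32),cv2.DIST_HUBER,0,.01,.01).ravel();print(vx,vy,x0,y0)
for yy in (-.2,-.1,0,.05): 
  k=abs(P[:,1]-yy)<.01;print(yy,np.median(P[k,0]),P[k,2].max())
E
```

```text
bench z -0.0007678937767809924
plate 0.010703132021838258 ((668.2274169921875, -119.40531921386719), (272.54949951171875, 199.24771118164062), 89.02407836914062)
mould 2270 0.0934448971744975 ((464.59228515625, -124.16663360595703), (90.14143371582031, 151.47679138183594), 2.3073813915252686)
bar 1055 [ 0.54167043 -0.24332636  0.07467159] [0.59947175 0.11475533 0.0982105 ]
356 [0.55263959 0.0455615  0.09082742] 0.09821050014430899
0.0015176092 0.99999887 0.5511331 -0.07358684
-0.2 0.548570577456105 0.09507346662560157
-0.1 0.550535528633811 0.09624143884914416
0 0.5523686651799408 0.09533551308059396
0.05 0.5507479499546225 0.09577859737608252
```

```bash
python3 - <<'E'
import cv2
i=cv2.imread("pics/a_top.png")[70:250,190:450];cv2.imwrite("pics/a_topz.png",cv2.resize(i,None,fx=3,fy=3,interpolation=cv2.INTER_CUBIC))
E
```

```text
(no output)
```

View pics/a_topz.png

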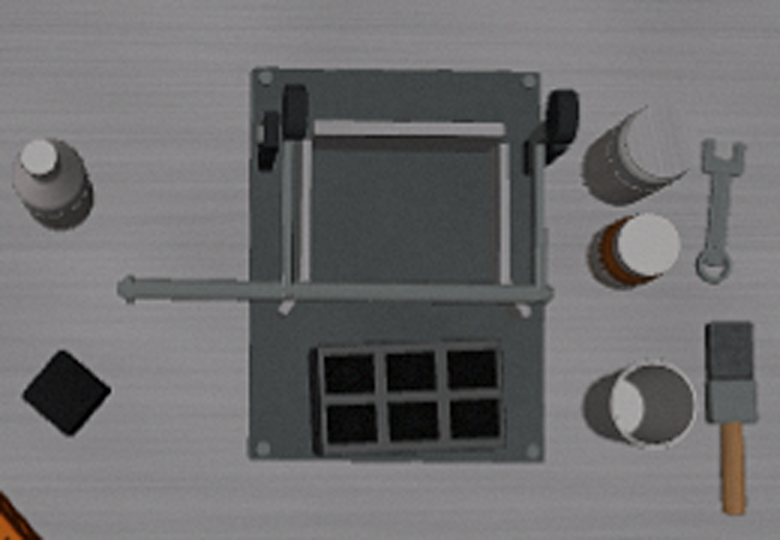

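```bash
python3 - <<'E'
from h import *
w=np.load("top.npy");x,y,z=w[...,0],w[...,1],w[...,2]
d=optics.get_image("top")
H=384;f=H/2/np.tan(np.radians(d["fov_y"]/2));K=np.array([[f,0,d["cx"]],[0,f,d["cy"]],[0,0,1]]);T=np.array(d["cam_to_world"])
def at(u,v,zz):
    p=cv2.undistortPoints(np.array([[[u,v]]],float),K,np.array(d["dist_coeffs"])).ravel()
    r=T[:3,:3]@[p[0],p[1],1];o=T[:3,3];return (o+r*(zz-o[2])/r[2]).round(4)
for n,zz,q in [("plate",.012,[(249,69),(540,72),(544,461),(248,459)]),("platebolts",.012,[(266,77),(529,80),(533,451),(263,448)]),("bar ends",.09,[(118,289),(553,293)]),("stop top near edge",.072,[(315,135),(504,135)]),("rails inner",.052,[(311,150),(500,150),(309,280),(500,280)]),("mould",.094,[(321,349),(501,344),(506,445),(324,452)])]:
    print(n,[at(190+a/3,70+b/3,zz).tolist() for a,b in q])
g=cv2.cvtColor(d["color"],cv2.COLOR_BGR2GRAY)
# rails by height
m=(z>.042)&(z<.06)&(x>.56)&(x<.68)&(y<0)&(y>-.24)
print("rail ys",np.histogram(y[m],bins=np.arange(-.24,0,.005)))
m=(z>.06)&(z<.08)&(x>.6)&(x<.75)&(y<-.05)&(y>-.19)
print("stop",np.histogram(x[m],bins=np.arange(.6,.75,.005)))
for yy in (-.07,-.12,-.18):
  k=m&(abs(y-yy)<.01);print(yy,x[k].min(),x[k].max(),np.median(z[k]))
E
```

```text
plate [[0.7596, 0.0025, 0.012], [0.7583, -0.2586, 0.012], [0.4107, -0.2556, 0.012], [0.4127, 0.0043, 0.012]]
platebolts [[0.7523, -0.0126, 0.012], [0.7509, -0.2485, 0.012], [0.4195, -0.246, 0.012], [0.4223, -0.0088, 0.012]]
bar ends [[0.5521, 0.1138, 0.09], [0.5494, -0.2423, 0.09]]
stop top near edge [[0.6845, -0.0497, 0.072], [0.6853, -0.209, 0.072]]
rails inner [[0.6766, -0.0483, 0.052], [0.6773, -0.2106, 0.052], [0.5647, -0.0459, 0.052], [0.5651, -0.2087, 0.052]]
mould [[0.5029, -0.0511, 0.094], [0.5071, -0.1977, 0.094], [0.4252, -0.2006, 0.094], [0.4196, -0.053, 0.094]]
rail ys (array([ 0,  0,  0,  0, 46, 90, 45,  0,  0,  0,  0,  0,  0,  0,  0,  0,  0,
        0,  0,  0,  0,  0,  0,  0,  0,  0,  0,  0,  0,  0,  0,  0,  0,  0,
        0,  0,  0,  0, 38, 90, 44,  0,  0,  0,  1,  3,  4]), array([-0.24 , -0.235, -0.23 , -0.225, -0.22 , -0.215, -0.21 , -0.205,
       -0.2  , -0.195, -0.19 , -0.185, -0.18 , -0.175, -0.17 , -0.165,
       -0.16 , -0.155, -0.15 , -0.145, -0.14 , -0.135, -0.13 , -0.125,
       -0.12 , -0.115, -0.11 , -0.105, -0.1  , -0.095, -0.09 , -0.085,
       -0.08 , -0.075, -0.07 , -0.065, -0.06 , -0.055, -0.05 , -0.045,
       -0.04 , -0.035, -0.03 , -0.025, -0.02 , -0.015, -0.01 , -0.005]))
stop (array([  0,   0,   0,   0,   0,   0,   0,   0,   0,   0,   0,   0,   0,
         0,   0,   0,   2, 135,  99,  67,   0,   0,   0,   0,   0,   0,
         0,   0,   0,   0]), array([0.6  , 0.605, 0.61 , 0.615, 0.62 , 0.625, 0.63 , 0.635, 0.64 ,
       0.645, 0.65 , 0.655, 0.66 , 0.665, 0.67 , 0.675, 0.68 , 0.685,
       0.69 , 0.695, 0.7  , 0.705, 0.71 , 0.715, 0.72 , 0.725, 0.73 ,
       0.735, 0.74 , 0.745, 0.75 ]))
-0.07 0.6858470773924403 0.6984765324483665 0.07007293923220048
-0.12 0.6853683710056002 0.6964579018970792 0.07059855182180885
-0.18 0.6849093130996271 0.6965460828808051 0.07026330479790344
```

Fitted bay frame: origin ≈ (0.5855, −0.127), yaw ≈ −0.45°. The backstop face at 0.685, the rails and the bar all agree with this. The mould is at ≈ (0.464, −0.125), yaw ≈ +2°. I'll move to the handle with the gripper closed.

Call:
play_rows([
  {"grip": 1, "rz": 0.1575},
  {"grip": 1, "rz": 0.1575},
  {"grip": 1, "x": 0.0265, "y": -0.0565},
  {"grip": 1, "x": 0.0265, "y": -0.0565},
  {"grip": 1, "x": 0.0265, "y": -0.0565},
  {"grip": 1, "x": 0.0265, "y": -0.0565},
  {"grip": 1, "x": 0.0265, "y": -0.0565},
  {"grip": 1, "x": 0.0265, "y": -0.0565},
  {"grip": 1, "x": 0.0265, "y": -0.0565},
  {"grip": 1, "x": 0.0265, "y": -0.0565},
  {"grip": 1, "x": 0.0265, "y": -0.0565},
  {"grip": 1, "x": 0.0265, "y": -0.0565},
])

```text
invalid input at $.commands[0]: expected keys grip, x, y, z, rx, ry, rz
```

Call:
play_rows([
  {"grip": 1, "x": 0, "y": 0, "z": 0, "rx": 0, "ry": 0, "rz": 0.1575},
  {"grip": 1, "x": 0, "y": 0, "z": 0, "rx": 0, "ry": 0, "rz": 0.1575},
  {"grip": 1, "x": 0.0265, "y": -0.0565, "z": 0, "rx": 0, "ry": 0, "rz": 0},
  {"grip": 1, "x": 0.0265, "y": -0.0565, "z": 0, "rx": 0, "ry": 0, "rz": 0},
  {"grip": 1, "x": 0.0265, "y": -0.0565, "z": 0, "rx": 0, "ry": 0, "rz": 0},
  {"grip": 1, "x": 0.0265, "y": -0.0565, "z": 0, "rx": 0, "ry": 0, "rz": 0},
  {"grip": 1, "x": 0.0265, "y": -0.0565, "z": 0, "rx": 0, "ry": 0, "rz": 0},
  {"grip": 1, "x": 0.0265, "y": -0.0565, "z": 0, "rx": 0, "ry": 0, "rz": 0},
  {"grip": 1, "x": 0.0265, "y": -0.0565, "z": 0, "rx": 0, "ry": 0, "rz": 0},
  {"grip": 1, "x": 0.0265, "y": -0.0565, "z": 0, "rx": 0, "ry": 0, "rz": 0},
  {"grip": 1, "x": 0.0265, "y": -0.0565, "z": 0, "rx": 0, "ry": 0, "rz": 0},
  {"grip": 1, "x": 0.0265, "y": -0.0565, "z": 0, "rx": 0, "ry": 0, "rz": 0},
])

```text
time_s: 2.15
position: [0.4363, 0.0411, 0.2456]
tool_rot: [[1.0, -0.007, 0.001], [-0.007, -1.0, -0.0], [0.001, 0.0, -1.0]]
ft_force: [0.5, -0.3, -0.2]
grip_width: 0.0
```

Call:
play_rows([
  {"grip": 1, "x": 0, "y": -0.008, "z": 0, "rx": 0, "ry": 0.157, "rz": 0},
  {"grip": 1, "x": 0, "y": 0, "z": 0, "rx": 0, "ry": 0.157, "rz": 0},
  {"grip": 1, "x": 0, "y": 0, "z": 0, "rx": 0, "ry": 0.157, "rz": 0},
  {"grip": 1, "x": 0, "y": 0, "z": 0, "rx": 0, "ry": 0.157, "rz": 0},
  {"grip": 1, "x": 0, "y": 0, "z": 0, "rx": 0, "ry": 0.157, "rz": 0},
  {"grip": 1, "x": 0, "y": 0, "z": 0, "rx": 0, "ry": 0, "rz": 0},
])

```text
time_s: 2.9
position: [0.4342, 0.0472, 0.2443]
tool_rot: [[0.71, -0.008, 0.704], [-0.006, -1.0, -0.005], [0.704, -0.001, -0.71]]
ft_force: [1.2, -0.0, -0.3]
grip_width: 0.0003
```

```bash
python3 - <<'E'
from h import *
s=env.observe();print(s["q"],s["position"],s["tool_rot"])
for n in ["side","wrist"]:
    d=optics.get_image(n);cv2.imwrite(f"pics/b_{n}.png",d["color"])
E
```

```text
[-15.67423965  -2.93109165 119.57656304  29.41595251  22.24326595
  51.55580449] [0.43422684 0.04721281 0.24427346] [[ 0.70978647 -0.00778634  0.70437387]
 [-0.00645459 -0.99996882 -0.00454974]
 [ 0.70438733 -0.0013171  -0.70981459]]
```

View pics/b_side.png

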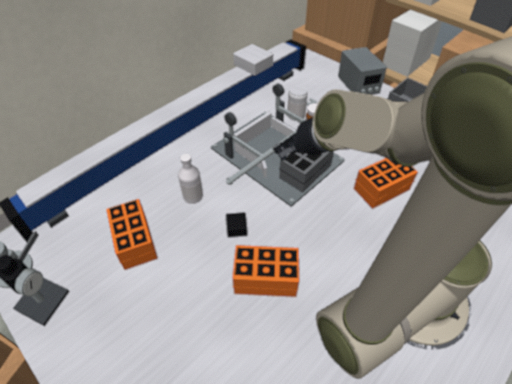

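View pics/b_wrist.png

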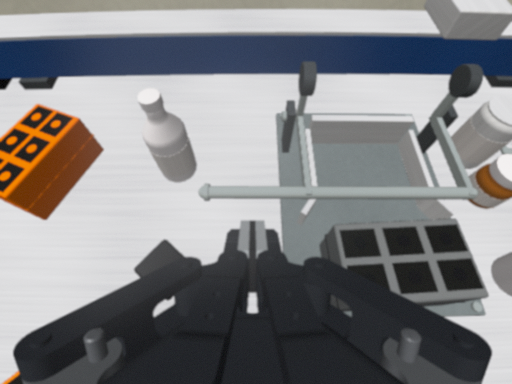

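```bash
cat > kin.py <<'E'
import numpy as np
from scipy.spatial.transform import Rotation as R
from scipy.optimize import least_squares
obs=[([-84.698,21.842,74.386,0,83.858,-12.336],[.167,-.524,.245],[[0.953,0.303,0],[0.303,-0.953,.001],[0,-.001,-1]]),
([-15.674,-2.931,119.577,29.416,22.243,51.556],[.43423,.04721,.24427],[[.7098,-.0078,.7044],[-.0065,-1,-.0045],[.7044,-.0013,-.7098]])]
def fk(q,p,s4=1,s6=1,m=0):
    d1,L2,L3,Lw,e=p
    q=np.asarray(q)
    A=R.from_euler('z',q[0],degrees=True)
    B=A*R.from_euler('y',q[1],degrees=True)
    C=B*R.from_euler('y',q[2],degrees=True)
    D=C*R.from_euler('z',s4*q[3],degrees=True)
    E=D*R.from_euler('y',q[4],degrees=True)
    F=E*R.from_euler('z',s6*q[5]+m,degrees=True)
    pos=np.array([0,0,d1])+A.apply([0,e,0])+B.apply([0,0,L2])+C.apply([0,0,L3])+E.apply([0,0,Lw])
    return pos,F.as_matrix()
if __name__=="__main__":
  for s4 in(1,-1):
    f=lambda p:np.concatenate([fk(o[0],p,s4)[0]-o[1] for o in obs])
    r=least_squares(f,[.2,.43,.43,.2,.1]);print(s4,r.x.round(4),r.fun.round(4))
    for o in obs:
      for m in(0,90,180,270):
        print(m,fk(o[0],r.x,s4,1,m)[1].round(2).tolist())
E
python3 kin.py
```

```text
1 [-0.0515  0.5991  0.3165  0.2257  0.1193] [ 0.0015  0.0002 -0.0004 -0.0002 -0.0015  0.0004]
0 [[-0.3, 0.95, -0.0], [0.95, 0.3, 0.0], [0.0, 0.0, -1.0]]
90 [[0.95, 0.3, -0.0], [0.3, -0.95, 0.0], [0.0, -0.0, -1.0]]
180 [[0.3, -0.95, -0.0], [-0.95, -0.3, 0.0], [-0.0, -0.0, -1.0]]
270 [[-0.95, -0.3, -0.0], [-0.3, 0.95, 0.0], [-0.0, 0.0, -1.0]]
0 [[0.01, 0.71, 0.7], [1.0, -0.01, -0.0], [0.0, 0.7, -0.71]]
90 [[0.71, -0.01, 0.7], [-0.01, -1.0, -0.0], [0.7, -0.0, -0.71]]
180 [[-0.01, -0.71, 0.7], [-1.0, 0.01, -0.0], [-0.0, -0.7, -0.71]]
270 [[-0.71, 0.01, 0.7], [0.01, 1.0, -0.0], [-0.7, 0.0, -0.71]]
-1 [-0.0278  0.5432  0.3387  0.1832  0.1573] [ 0.0394  0.0023  0.0115 -0.0163 -0.0364 -0.0115]
0 [[-0.3, 0.95, -0.0], [0.95, 0.3, 0.0], [0.0, 0.0, -1.0]]
90 [[0.95, 0.3, -0.0], [0.3, -0.95, 0.0], [0.0, -0.0, -1.0]]
180 [[0.3, -0.95, -0.0], [-0.95, -0.3, 0.0], [-0.0, -0.0, -1.0]]
270 [[-0.95, -0.3, -0.0], [-0.3, 0.95, 0.0], [-0.0, 0.0, -1.0]]
0 [[-0.48, 0.64, 0.6], [0.55, 0.75, -0.36], [-0.69, 0.16, -0.71]]
90 [[0.64, 0.48, 0.6], [0.75, -0.55, -0.36], [0.16, 0.69, -0.71]]
180 [[0.48, -0.64, 0.6], [-0.55, -0.75, -0.36], [0.69, -0.16, -0.71]]
270 [[-0.64, -0.48, 0.6], [-0.75, 0.55, -0.36], [-0.16, -0.69, -0.71]]
```

Call:
play_rows([
  {"grip": 1, "x": -0.0205, "y": 0, "z": 0.039, "rx": 0, "ry": 0, "rz": 0},
  {"grip": 1, "x": -0.0205, "y": 0, "z": 0.039, "rx": 0, "ry": 0, "rz": 0},
  {"grip": 1, "x": -0.0205, "y": 0, "z": 0.039, "rx": 0, "ry": 0, "rz": 0},
])

```text
time_s: 3.38
position: [0.4638, 0.0559, 0.1812]
tool_rot: [[0.694, 0.024, 0.72], [-0.002, -0.999, 0.035], [0.72, -0.026, -0.693]]
ft_force: [0.4, 1.2, 0.4]
grip_width: 0.0
```

```bash
python3 - <<'E'
from h import *
s=env.observe();print(s["q"].round(2).tolist(),s["position"].round(4),s["tool_rot"].round(3).tolist(),s["ft_force"])
E
```

```text
[-14.36, 8.21, 123.93, 76.33, 12.62, 3.97] [0.4638 0.0559 0.1812] [[0.694, 0.024, 0.72], [-0.002, -0.999, 0.035], [0.72, -0.026, -0.693]] [0.4370421  1.24594411 0.40051813]
```

The 45° forward tilt puts the tool axis in line with the forearm, so the wrist is close to singular (q5 = 12.6°). I'll lean the tool left as well. The fingers then still slope under the bar, and q5 opens up.

```bash
cat >> h.py <<'E'
from scipy.spatial.transform import Rotation as Ro
def goal_rot(z):
    z=np.array(z,float);z/=np.linalg.norm(z);n=np.array([-z[2],0,z[0]]);n/=np.linalg.norm(n)
    b=Ro.from_euler('z',-0.45,degrees=True).as_matrix()
    return b@np.column_stack([n,np.cross(z,n),z])
E
python3 - <<'E'
from h import *
s=env.observe();Rn=np.array(s["tool_rot"]);G=goal_rot([.58,.42,-.70]);print(G.round(3).tolist())
print(Ro.from_matrix(Rn.T@G).as_rotvec().round(3))
E
```

```text
[[0.77, 0.26, 0.582], [-0.006, -0.91, 0.415], [0.638, -0.323, -0.699]]
[ 0.392 -0.109  0.03 ]
```

Call:
play_rows([
  {"grip": 1, "x": 0, "y": 0, "z": 0, "rx": 0.131, "ry": -0.036, "rz": 0.01},
  {"grip": 1, "x": 0, "y": 0, "z": 0, "rx": 0.131, "ry": -0.036, "rz": 0.01},
  {"grip": 1, "x": 0, "y": 0, "z": 0, "rx": 0.131, "ry": -0.036, "rz": 0.01},
  {"grip": 1, "x": 0, "y": 0, "z": 0, "rx": 0, "ry": 0, "rz": 0},
])

```text
time_s: 3.88
position: [0.4634, 0.0535, 0.1811]
tool_rot: [[0.771, 0.256, 0.583], [-0.008, -0.911, 0.411], [0.637, -0.322, -0.7]]
ft_force: [0.1, 0.2, 0.4]
grip_width: 0.0001
```

```bash
cat > st.py <<'E'
from h import *
import sys
s=env.observe();R=np.array(s["tool_rot"]);p=np.array(s["position"])
print(s["time_s"],"q",s["q"].round(1).tolist(),"p",p.round(4).tolist(),"f",s["ft_force"].round(1).tolist());print(R.round(3).tolist())
for a in sys.argv[1:]:
    t=np.array([float(v) for v in a.split(',')]);d=R.T@(t-p);print(a,"tool delta",d.round(4).tolist(),np.linalg.norm(d).round(4))
E
python3 st.py .48,.048,.07 .48,.048,.055
```

```text
3.875 q [-29.5, 11.0, 119.4, 62.5, 46.6, 8.0] p [0.4634, 0.0535, 0.1811] f [0.1, 0.2, 0.4]
[[0.771, 0.256, 0.583], [-0.008, -0.911, 0.411], [0.637, -0.322, -0.7]]
.48,.048,.07 tool delta [-0.058, 0.045, 0.0853] 0.1125
.48,.048,.055 tool delta [-0.0675, 0.0498, 0.0958] 0.1273
```

Call:
play_rows([
  {"grip": 1, "x": -0.022, "y": 0.016, "z": 0.031, "rx": 0, "ry": 0, "rz": 0},
  {"grip": 1, "x": -0.022, "y": 0.016, "z": 0.031, "rx": 0, "ry": 0, "rz": 0},
  {"grip": 1, "x": -0.021, "y": 0.016, "z": 0.031, "rx": 0, "ry": 0, "rz": 0},
  {"grip": 1, "x": 0, "y": 0, "z": 0, "rx": 0, "ry": 0, "rz": 0},
])

```text
time_s: 4.38
position: [0.4778, 0.0513, 0.0569]
tool_rot: [[0.774, 0.257, 0.579], [-0.008, -0.91, 0.414], [0.633, -0.326, -0.702]]
ft_force: [-0.0, 0.8, -0.1]
grip_width: 0.0003
```

```bash
python3 st.py .537,.052,.055; python3 - <<'E'
from h import *
for n in ["side","wrist"]:
    d=optics.get_image(n);cv2.imwrite(f"pics/c_{n}.png",d["color"])
E
```

```text
4.375 q [-28.6, 30.9, 125.9, 90.7, 39.8, -29.1] p [0.4778, 0.0513, 0.0569] f [-0.0, 0.8, -0.1]
[[0.774, 0.257, 0.579], [-0.008, -0.91, 0.414], [0.633, -0.326, -0.702]]
.537,.052,.055 tool delta [0.0446, 0.0152, 0.0358] 0.0592
```

View pics/c_side.png

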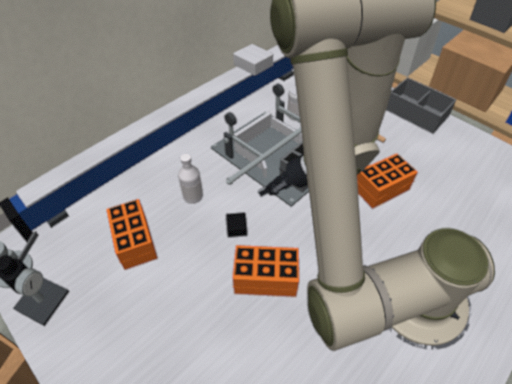

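View pics/c_wrist.png

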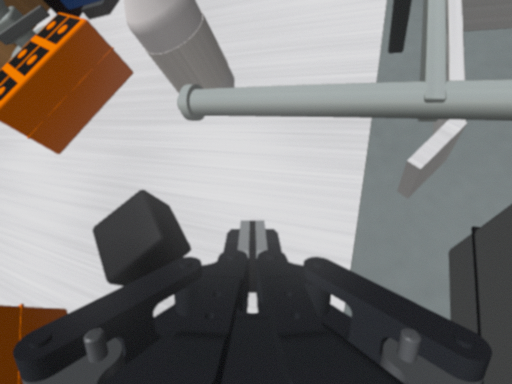

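Call:
play_rows([
  {"grip": 1, "x": 0.0125, "y": 0.004, "z": 0.0095, "rx": 0, "ry": 0, "rz": 0},
  {"grip": 1, "x": 0.0125, "y": 0.004, "z": 0.0095, "rx": 0, "ry": 0, "rz": 0},
  {"grip": 1, "x": 0.0125, "y": 0.004, "z": 0.0095, "rx": 0, "ry": 0, "rz": 0},
  {"grip": 1, "x": 0.005, "y": 0.002, "z": 0.005, "rx": 0, "ry": 0, "rz": 0},
  {"grip": 1, "x": 0, "y": 0, "z": 0, "rx": 0, "ry": 0, "rz": 0},
])

```text
time_s: 5.1
position: [0.5343, 0.0514, 0.0593]
tool_rot: [[0.769, 0.259, 0.584], [-0.006, -0.911, 0.412], [0.639, -0.321, -0.699]]
ft_force: [-0.7, 0.6, 1.0]
grip_width: 0.0001
```

```bash
python3 st.py; python3 - <<'E'
from h import *
for n in ["top","wrist"]:
    d=optics.get_image(n);cv2.imwrite(f"pics/d_{n}.png",d["color"])
E
```

```text
5.1 q [-24.4, 32.3, 117.1, 85.9, 38.2, -18.1] p [0.5343, 0.0514, 0.0593] f [-0.7, 0.6, 1.0]
[[0.769, 0.259, 0.584], [-0.006, -0.911, 0.412], [0.639, -0.321, -0.699]]
```

View pics/d_top.png

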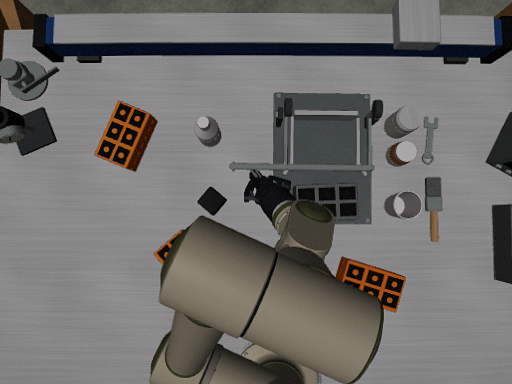

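View pics/d_wrist.png

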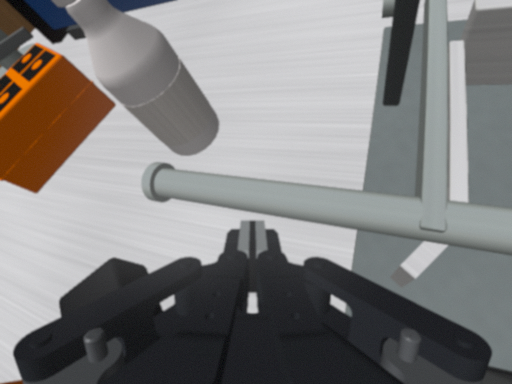

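Call:
play_rows([
  {"grip": 1, "x": 0.006, "y": 0.005, "z": 0.013, "rx": 0, "ry": 0, "rz": 0},
  {"grip": 1, "x": 0, "y": 0, "z": 0, "rx": 0, "ry": 0, "rz": 0},
  {"grip": 1, "x": 0.0026, "y": -0.0013, "z": -0.0028, "rx": 0, "ry": 0, "rz": 0},
  {"grip": 1, "x": 0.0026, "y": -0.0013, "z": -0.0028, "rx": 0, "ry": 0, "rz": 0},
  {"grip": 1, "x": 0.0026, "y": -0.0013, "z": -0.0028, "rx": 0, "ry": 0, "rz": 0},
  {"grip": 1, "x": 0, "y": 0, "z": 0, "rx": 0, "ry": 0, "rz": 0},
])

```text
time_s: 5.95
position: [0.547, 0.0522, 0.0633]
tool_rot: [[0.771, 0.258, 0.582], [-0.007, -0.911, 0.413], [0.637, -0.322, -0.7]]
ft_force: [-4.9, 1.0, -2.6]
grip_width: -0.0001
```

```bash
python3 st.py; python3 - <<'E'
from h import *
for n in ["wrist"]:
    d=optics.get_image(n);cv2.imwrite(f"pics/e_{n}.png",d["color"])
R=np.array(env.observe()["tool_rot"])
th=np.linspace(0,1.2,13)
pp=np.c_[.13*(1-np.cos(th)),0*th,.13*np.sin(th)]
print((np.diff(pp,axis=0)@R).round(4).tolist())
E
```

```text
5.95 q [-23.5, 32.3, 114.8, 83.4, 37.9, -14.0] p [0.547, 0.0522, 0.0633] f [-4.9, 1.0, -2.6]
[[0.771, 0.258, 0.582], [-0.007, -0.911, 0.413], [0.637, -0.322, -0.7]]
[[0.0088, -0.004, -0.0087], [0.0097, -0.0036, -0.0079], [0.0105, -0.0032, -0.0069], [0.0112, -0.0028, -0.006], [0.0118, -0.0023, -0.0049], [0.0123, -0.0018, -0.0038], [0.0127, -0.0013, -0.0027], [0.0129, -0.0008, -0.0015], [0.013, -0.0002, -0.0003], [0.013, 0.0003, 0.0009], [0.0128, 0.0008, 0.002], [0.0125, 0.0013, 0.0032]]
```

View pics/e_wrist.png

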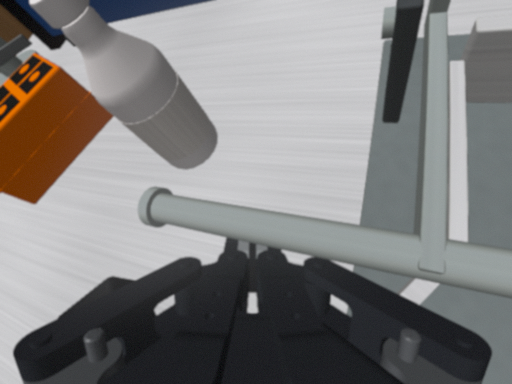

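The wrist view shows the fingertips tucked under the bar at (245,245), with light contact of about 5 N. I'll raise the bar along its arc.

Call:
play_rows([
  {"grip": 1, "x": 0.0044, "y": -0.002, "z": -0.0043, "rx": 0, "ry": 0, "rz": 0},
  {"grip": 1, "x": 0.0044, "y": -0.002, "z": -0.0043, "rx": 0, "ry": 0, "rz": 0},
  {"grip": 1, "x": 0.0048, "y": -0.0018, "z": -0.004, "rx": 0, "ry": 0, "rz": 0},
  {"grip": 1, "x": 0.0048, "y": -0.0018, "z": -0.004, "rx": 0, "ry": 0, "rz": 0},
  {"grip": 1, "x": 0.0052, "y": -0.0016, "z": -0.0035, "rx": 0, "ry": 0, "rz": 0},
  {"grip": 1, "x": 0.0052, "y": -0.0016, "z": -0.0035, "rx": 0, "ry": 0, "rz": 0},
])

```text
time_s: 6.75
position: [0.5518, 0.0524, 0.1012]
tool_rot: [[0.772, 0.258, 0.581], [-0.007, -0.91, 0.414], [0.635, -0.323, -0.701]]
ft_force: [-12.4, -0.2, -0.5]
grip_width: 0.0002
```

```bash
python3 st.py; python3 - <<'E'
from h import *
for n in ["wrist"]:
    d=optics.get_image(n);cv2.imwrite(f"pics/f_{n}.png",d["color"])
E
```

```text
6.75 q [-23.2, 27.5, 112.2, 74.4, 39.2, -2.3] p [0.5518, 0.0524, 0.1012] f [-12.4, -0.2, -0.5]
[[0.772, 0.258, 0.581], [-0.007, -0.91, 0.414], [0.635, -0.323, -0.701]]
```

View pics/f_wrist.png

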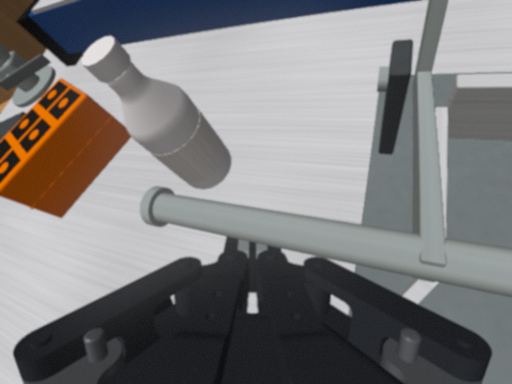

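The bar follows the fingers: the load along its arc is about 4 N, plus a harmless push along the arm of the bar. I'll continue with slightly less forward push.

Call:
play_rows([
  {"grip": 1, "x": 0.005, "y": -0.0016, "z": -0.0037, "rx": 0, "ry": 0, "rz": 0},
  {"grip": 1, "x": 0.005, "y": -0.0016, "z": -0.0037, "rx": 0, "ry": 0, "rz": 0},
  {"grip": 1, "x": 0.0054, "y": -0.0014, "z": -0.0032, "rx": 0, "ry": 0, "rz": 0},
  {"grip": 1, "x": 0.0056, "y": -0.0013, "z": -0.0028, "rx": 0, "ry": 0, "rz": 0},
  {"grip": 1, "x": 0.0058, "y": -0.0012, "z": -0.0025, "rx": 0, "ry": 0, "rz": 0},
  {"grip": 1, "x": 0.0058, "y": -0.0012, "z": -0.0025, "rx": 0, "ry": 0, "rz": 0},
  {"grip": 1, "x": 0.006, "y": -0.0009, "z": -0.002, "rx": 0, "ry": 0, "rz": 0},
  {"grip": 1, "x": 0.006, "y": -0.0009, "z": -0.002, "rx": 0, "ry": 0, "rz": 0},
])

```text
time_s: 7.8
position: [0.5724, 0.0514, 0.1495]
tool_rot: [[0.77, 0.258, 0.584], [-0.008, -0.911, 0.412], [0.638, -0.322, -0.7]]
ft_force: [-0.8, 0.1, -2.3]
grip_width: 0.0002
```

```bash
python3 st.py; python3 - <<'E'
from h import *
for n in ["wrist"]:
    d=optics.get_image(n);cv2.imwrite(f"pics/g_{n}.png",d["color"])
E
```

```text
7.8 q [-22.2, 23.3, 106.4, 64.1, 42.1, 12.3] p [0.5724, 0.0514, 0.1495] f [-0.8, 0.1, -2.3]
[[0.77, 0.258, 0.584], [-0.008, -0.911, 0.412], [0.638, -0.322, -0.7]]
```

View pics/g_wrist.png

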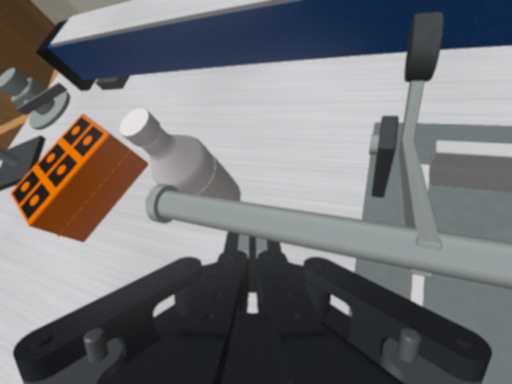

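Call:
play_rows([
  {"grip": 1, "x": 0.0064, "y": -0.0006, "z": -0.0013, "rx": 0, "ry": 0, "rz": 0},
  {"grip": 1, "x": 0.0064, "y": -0.0006, "z": -0.0013, "rx": 0, "ry": 0, "rz": 0},
  {"grip": 1, "x": 0.0065, "y": -0.0003, "z": -0.0006, "rx": 0, "ry": 0, "rz": 0},
  {"grip": 1, "x": 0.0065, "y": -0.0003, "z": -0.0006, "rx": 0, "ry": 0, "rz": 0},
  {"grip": 1, "x": 0.0065, "y": 0, "z": 0, "rx": 0, "ry": 0, "rz": 0},
  {"grip": 1, "x": 0.0065, "y": 0, "z": 0, "rx": 0, "ry": 0, "rz": 0},
  {"grip": 1, "x": 0.0065, "y": 0.0002, "z": 0.0005, "rx": 0, "ry": 0, "rz": 0},
  {"grip": 1, "x": 0.0065, "y": 0.0002, "z": 0.0005, "rx": 0, "ry": 0, "rz": 0},
  {"grip": 1, "x": 0.0064, "y": 0.0004, "z": 0.001, "rx": 0, "ry": 0, "rz": 0},
  {"grip": 1, "x": 0.0064, "y": 0.0004, "z": 0.001, "rx": 0, "ry": 0, "rz": 0},
])

```text
time_s: 9.1
position: [0.6217, 0.0511, 0.1913]
tool_rot: [[0.77, 0.258, 0.584], [-0.008, -0.911, 0.412], [0.638, -0.322, -0.7]]
ft_force: [-0.1, 0.5, -0.3]
grip_width: -0.0
```

```bash
python3 st.py; python3 - <<'E'
from h import *
for n in ["wrist","side"]:
    d=optics.get_image(n);cv2.imwrite(f"pics/i_{n}.png",d["color"])
E
```

```text
9.1 q [-20.0, 23.3, 96.1, 55.1, 45.7, 26.6] p [0.6217, 0.0511, 0.1913] f [-0.1, 0.5, -0.3]
[[0.77, 0.258, 0.584], [-0.008, -0.911, 0.412], [0.638, -0.322, -0.7]]
```

View pics/i_wrist.png

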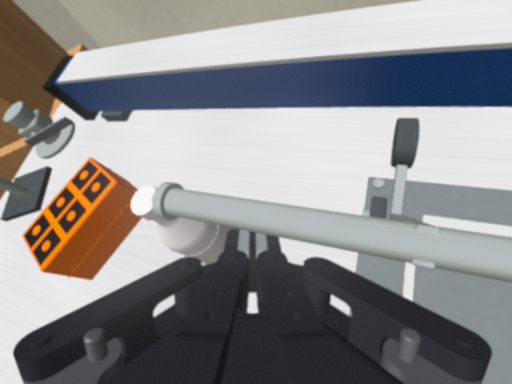

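View pics/i_side.png

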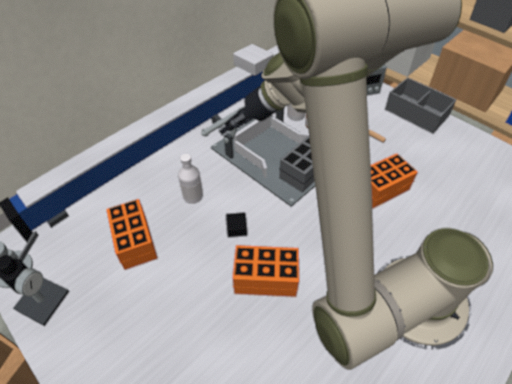

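Call:
play_rows([
  {"grip": 1, "x": 0.0046, "y": 0.0013, "z": 0.0025, "rx": 0, "ry": 0, "rz": 0},
  {"grip": 1, "x": 0.0046, "y": 0.0013, "z": 0.0025, "rx": 0, "ry": 0, "rz": 0},
  {"grip": 1, "x": 0.0046, "y": 0.0013, "z": 0.0025, "rx": 0, "ry": 0, "rz": 0},
  {"grip": 1, "x": 0, "y": 0, "z": 0, "rx": 0, "ry": 0, "rz": 0},
  {"grip": 1, "x": 0, "y": 0, "z": 0, "rx": 0, "ry": 0, "rz": 0},
  {"grip": 1, "x": 0, "y": 0, "z": 0, "rx": 0, "ry": 0, "rz": 0},
  {"grip": 1, "x": 0, "y": 0, "z": 0, "rx": 0, "ry": 0, "rz": 0},
  {"grip": 1, "x": 0, "y": 0, "z": 0, "rx": 0, "ry": 0, "rz": 0},
])

```text
time_s: 10.2
position: [0.6372, 0.0506, 0.1934]
tool_rot: [[0.77, 0.258, 0.584], [-0.008, -0.911, 0.412], [0.638, -0.322, -0.7]]
ft_force: [-0.7, -0.1, 0.2]
grip_width: -0.0003
```

```bash
python3 st.py; python3 - <<'E'
from h import *
for n in ["wrist"]:
    d=optics.get_image(n);cv2.imwrite(f"pics/j_{n}.png",d["color"])
w=cloud(d);m=(w[...,2]>.18)&(w[...,2]<.25)&(w[...,0]>.6)&(abs(w[...,1]+.0)<.3)&(w[...,0]<.8)
print(m.sum(),np.median(w[m],0))
m&=(w[...,1]<.02);print(m.sum(),np.median(w[m],0))
E
```

```text
10.2 q [-19.4, 24.4, 93.5, 54.0, 46.1, 28.6] p [0.6372, 0.0506, 0.1934] f [-0.7, -0.1, 0.2]
[[0.77, 0.258, 0.584], [-0.008, -0.911, 0.412], [0.638, -0.322, -0.7]]
35204 [0.62206111 0.0017993  0.22468426]
22738 [ 0.62043255 -0.01396982  0.22639709]
```

View pics/j_wrist.png

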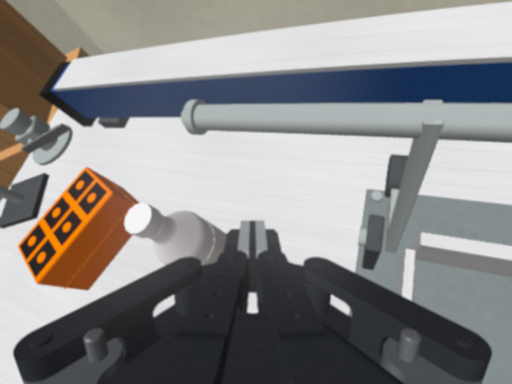

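The bar has swung away from the fingers to its stop; the wrist view shows it at row ~115. I'll back off and set up behind the mould.

```bash
cat > gr.py <<'E'
from h import *
s=env.observe();R=np.array(s["tool_rot"]);a=np.radians(12)
b=Ro.from_euler('z',-0.45,degrees=True).as_matrix()
G=b@np.array([[np.cos(a),0,np.sin(a)],[0,-1,0],[np.sin(a),0,-np.cos(a)]])
print(G.round(3).tolist(),"rotvec",Ro.from_matrix(R.T@G).as_rotvec().round(4))
E
python3 gr.py; python3 st.py .46,-.03,.26
```

```text
[[0.978, -0.008, 0.208], [-0.008, -1.0, -0.002], [0.208, 0.0, -0.978]] rotvec [-0.4221 -0.4751  0.1023]
10.25 q [-19.4, 24.4, 93.5, 54.0, 46.1, 28.6] p [0.6372, 0.0506, 0.1934] f [-1.3, 0.7, -0.2]
[[0.77, 0.258, 0.583], [-0.008, -0.911, 0.412], [0.638, -0.322, -0.7]]
.46,-.03,.26 tool delta [-0.0934, 0.0063, -0.1833] 0.2058
```

Call:
play_rows([
  {"grip": 1, "x": -0.023, "y": 0.0015, "z": -0.046, "rx": 0, "ry": 0, "rz": 0},
  {"grip": 1, "x": -0.023, "y": 0.0015, "z": -0.046, "rx": 0, "ry": 0, "rz": 0},
  {"grip": 1, "x": -0.023, "y": 0.0015, "z": -0.046, "rx": 0, "ry": 0, "rz": 0},
  {"grip": 1, "x": -0.023, "y": 0.0015, "z": -0.046, "rx": 0, "ry": 0, "rz": 0},
  {"grip": -1, "x": 0, "y": 0, "z": 0, "rx": -0.105, "ry": -0.119, "rz": 0.0255},
  {"grip": -1, "x": 0, "y": 0, "z": 0, "rx": -0.105, "ry": -0.119, "rz": 0.0255},
  {"grip": -1, "x": 0, "y": 0, "z": 0, "rx": -0.105, "ry": -0.119, "rz": 0.0255},
  {"grip": -1, "x": 0, "y": 0, "z": 0, "rx": -0.105, "ry": -0.119, "rz": 0.0255},
  {"grip": -1, "x": 0, "y": 0, "z": 0, "rx": 0, "ry": 0, "rz": 0},
])

```text
time_s: 11.38
position: [0.4614, -0.0289, 0.2617]
tool_rot: [[0.978, -0.003, 0.208], [-0.003, -1.0, 0.001], [0.208, -0.002, -0.978]]
ft_force: [0.1, 0.0, -0.4]
grip_width: 0.0854
```

```bash
python3 gr.py; python3 st.py .385,-.1255,.20 .385,-.1255,.05; python3 - <<'E'
from h import *
for n in ["top","side","wrist"]:
    d=optics.get_image(n);cv2.imwrite(f"pics/k_{n}.png",d["color"])
E
```

```text
[[0.978, -0.008, 0.208], [-0.008, -1.0, -0.002], [0.208, 0.0, -0.978]] rotvec [-0.003  -0.0004  0.0045]
11.375 q [-20.6, 7.2, 92.9, 4.6, 68.7, 68.3] p [0.4614, -0.0289, 0.2617] f [0.1, 0.0, -0.4]
[[0.978, -0.003, 0.208], [-0.003, -1.0, 0.001], [0.208, -0.002, -0.978]]
.385,-.1255,.20 tool delta [-0.0873, 0.097, 0.0443] 0.1378
.385,-.1255,.05 tool delta [-0.1185, 0.0973, 0.191] 0.245
```

View pics/k_side.png

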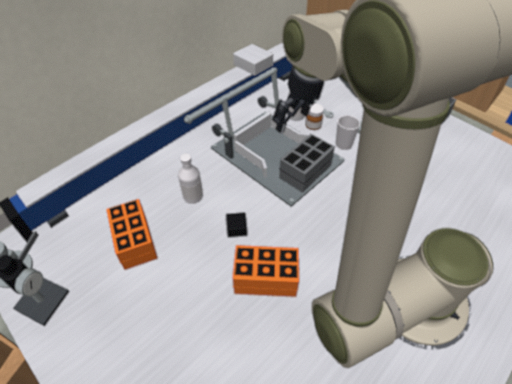

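View pics/k_wrist.png

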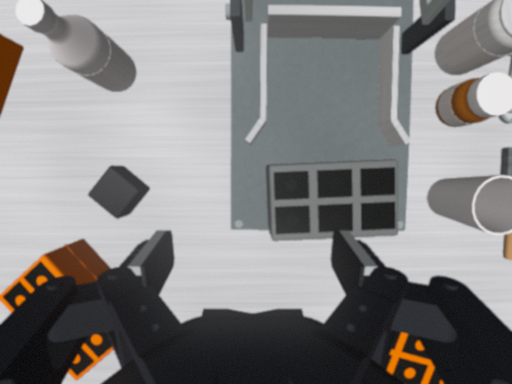

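```bash
python3 - <<'E'
from h import *
d=optics.get_image("wrist");w=cloud(d);c=d["color"].astype(int)
m=(c[...,2]-c[...,0]>80)&(w[...,1]<-.1)&(w[...,0]<.45)&(w[...,2]>.02)
print(m.sum(),w[m].max(0),w[m].min(0))
d=optics.get_image("top");w=cloud(d);c=d["color"].astype(int)
m=(c[...,2]-c[...,0]>80)&(w[...,1]<-.1)&(w[...,0]<.4)&(w[...,2]>.02)
print(m.sum(),w[m].max(0),w[m].min(0)); q=w[m]; print(q[np.argmax(q[:,0])],q[np.argmax(q[:,1])])
x,y,z=w[...,0],w[...,1],w[...,2]
m=(z>.085)&(z<.105)&(x<.52)&(x>.41)&(y>-.22)&(y<-.03);print(m.sum(),rect(w[m]))
E
python3 st.py .385,-.1255,.15
```

```text
979 [ 0.39250015 -0.19863841  0.08654494] [ 0.22284565 -0.41640355  0.0200413 ]
852 [ 0.31601659 -0.17811564  0.08743459] [ 0.19887172 -0.31746604  0.0741082 ]
[ 0.31601659 -0.20593265  0.08100266] [ 0.23618228 -0.17811564  0.08089292]
1019 ((472.63714599609375, -123.48301696777344), (74.46284484863281, 150.51583862304688), 2.059500217437744)
11.625 q [-20.9, 7.1, 93.1, 4.6, 68.7, 68.2] p [0.4601, -0.0305, 0.2612] f [-0.3, -0.3, -0.3]
[[0.978, -0.007, 0.207], [-0.008, -1.0, 0.002], [0.207, -0.003, -0.978]]
.385,-.1255,.15 tool delta [-0.0958, 0.0959, 0.0931] 0.1644
```

Call:
play_rows([
  {"grip": -1, "x": -0.024, "y": 0.024, "z": 0.0233, "rx": 0, "ry": 0, "rz": 0},
  {"grip": -1, "x": -0.024, "y": 0.024, "z": 0.0233, "rx": 0, "ry": 0, "rz": 0},
  {"grip": -1, "x": -0.024, "y": 0.024, "z": 0.0233, "rx": 0, "ry": 0, "rz": 0},
  {"grip": -1, "x": -0.024, "y": 0.024, "z": 0.0233, "rx": 0, "ry": 0, "rz": 0},
  {"grip": -1, "x": -0.0052, "y": 0, "z": 0.0245, "rx": 0, "ry": 0, "rz": 0},
  {"grip": -1, "x": -0.0052, "y": 0, "z": 0.0245, "rx": 0, "ry": 0, "rz": 0},
  {"grip": -1, "x": -0.0052, "y": 0, "z": 0.0245, "rx": 0, "ry": 0, "rz": 0},
  {"grip": -1, "x": -0.0052, "y": 0, "z": 0.0245, "rx": 0, "ry": 0, "rz": 0},
  {"grip": -1, "x": 0, "y": 0, "z": 0, "rx": 0, "ry": 0, "rz": 0},
])

```text
time_s: 12.75
position: [0.3844, -0.1252, 0.0492]
tool_rot: [[0.979, -0.008, 0.205], [-0.009, -1.0, 0.002], [0.205, -0.004, -0.979]]
ft_force: [-0.1, -0.9, 0.3]
grip_width: 0.0851
```

```bash
python3 gr.py; python3 st.py .40,-.1255,.048; python3 - <<'E'
from h import *
for n in ["top","wrist"]:
    d=optics.get_image(n);cv2.imwrite(f"pics/l_{n}.png",d["color"])
E
```

```text
[[0.978, -0.008, 0.208], [-0.008, -1.0, -0.002], [0.208, 0.0, -0.978]] rotvec [-0.0038  0.003  -0.0012]
12.75 q [-39.8, 22.2, 119.8, 15.5, 29.8, 37.8] p [0.3844, -0.1252, 0.0492] f [-0.1, -0.9, 0.3]
[[0.979, -0.008, 0.205], [-0.009, -1.0, 0.002], [0.205, -0.004, -0.979]]
.40,-.1255,.048 tool delta [0.015, 0.0002, 0.0044] 0.0156
```

View pics/l_wrist.png

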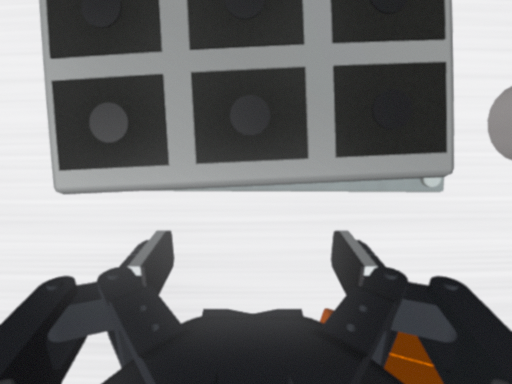

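View pics/l_top.png

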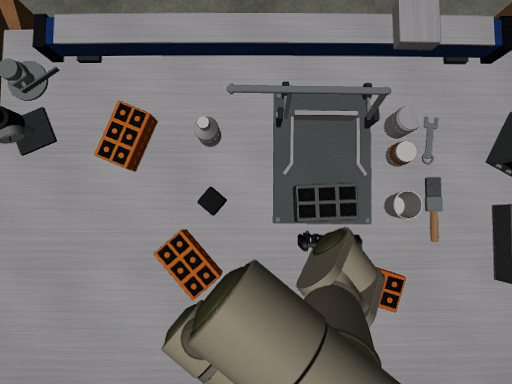

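Call:
play_rows([
  {"grip": -1, "x": 0.0075, "y": 0, "z": 0.0016, "rx": 0, "ry": 0, "rz": 0},
  {"grip": -1, "x": 0.0075, "y": 0, "z": 0.0016, "rx": 0, "ry": 0, "rz": 0},
  {"grip": -1, "x": 0.005, "y": 0, "z": 0.001, "rx": 0, "ry": 0, "rz": 0},
  {"grip": -1, "x": 0.005, "y": 0, "z": 0.001, "rx": 0, "ry": 0, "rz": 0},
  {"grip": -1, "x": 0.005, "y": 0, "z": 0.001, "rx": 0, "ry": 0, "rz": 0},
  {"grip": -1, "x": 0.005, "y": 0, "z": 0.001, "rx": 0, "ry": 0, "rz": 0},
  {"grip": -1, "x": 0.005, "y": 0, "z": 0.001, "rx": 0, "ry": 0, "rz": 0},
  {"grip": -1, "x": 0, "y": 0, "z": 0, "rx": 0, "ry": 0, "rz": 0},
])

```text
time_s: 13.85
position: [0.4264, -0.1254, 0.0503]
tool_rot: [[0.978, -0.006, 0.207], [-0.006, -1.0, 0.0], [0.207, -0.002, -0.978]]
ft_force: [-1.2, 0.8, 0.1]
grip_width: 0.0852
```

```bash
python3 gr.py; python3 st.py; cat > mo.py <<'E'
from h import *
import sys
d=optics.get_image("wrist");cv2.imwrite(f"pics/{sys.argv[1]}_wrist.png",d["color"]);w=cloud(d)
x,y,z=w[...,0],w[...,1],w[...,2]
m=(z>.085)&(z<.105)&(x>.4)&(y>-.3)&(y<.05)
n,l,s,_=cv2.connectedComponentsWithStats(m.astype(np.uint8));m=l==1+np.argmax(s[1:,4])
print("mould",m.sum(),np.median(z[m]),rect(w[m]))
E
python3 mo.py m
```

```text
[[0.978, -0.008, 0.208], [-0.008, -1.0, -0.002], [0.208, 0.0, -0.978]] rotvec [-0.002   0.0009  0.0013]
13.85 q [-35.7, 24.4, 113.9, 13.0, 32.6, 44.2] p [0.4264, -0.1254, 0.0503] f [-1.2, 0.8, 0.1]
[[0.978, -0.006, 0.207], [-0.006, -1.0, 0.0], [0.207, -0.002, -0.978]]
mould 98603 0.09557536122161173 ((481.09954833984375, -125.30594635009766), (150.70947265625, 90.06794738769531), 89.73149871826172)
```

View pics/m_wrist.png

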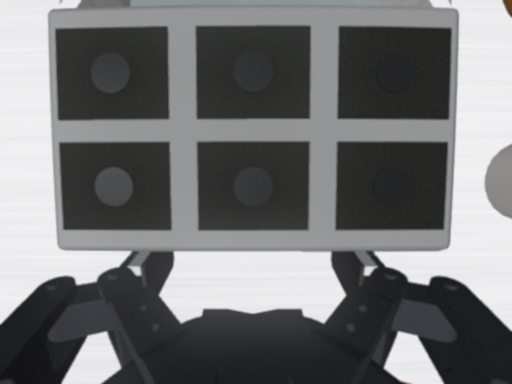

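Call:
play_rows([
  {"grip": -1, "x": 0.009, "y": 0.0001, "z": 0.002, "rx": 0, "ry": 0, "rz": 0.001},
  {"grip": -1, "x": 0.009, "y": 0.0001, "z": 0.002, "rx": 0, "ry": 0, "rz": 0.001},
  {"grip": -1, "x": 0.009, "y": 0.0001, "z": 0.002, "rx": 0, "ry": 0, "rz": 0},
  {"grip": -1, "x": 0.009, "y": 0.0001, "z": 0.002, "rx": 0, "ry": 0, "rz": 0},
  {"grip": -1, "x": 0.009, "y": 0.0001, "z": 0.002, "rx": 0, "ry": 0, "rz": 0},
  {"grip": -1, "x": 0.009, "y": 0.0001, "z": 0.002, "rx": 0, "ry": 0, "rz": 0},
  {"grip": -1, "x": 0.009, "y": 0.0001, "z": 0.002, "rx": 0, "ry": 0, "rz": 0},
  {"grip": -1, "x": 0.009, "y": 0.0001, "z": 0.002, "rx": 0, "ry": 0, "rz": 0},
  {"grip": -1, "x": 0, "y": 0, "z": 0, "rx": 0, "ry": 0, "rz": 0},
])

```text
time_s: 15.02
position: [0.5004, -0.1271, 0.0497]
tool_rot: [[0.978, -0.009, 0.208], [-0.009, -1.0, -0.0], [0.208, -0.002, -0.978]]
ft_force: [-0.4, -0.5, 0.5]
grip_width: 0.0852
```

```bash
python3 gr.py; python3 st.py; python3 mo.py n; python3 - <<'E'
from h import *
d=optics.get_image("top");cv2.imwrite("pics/n_top.png",d["color"])
d=optics.get_image("side");cv2.imwrite("pics/n_side.png",d["color"])
E
```

```text
[[0.978, -0.008, 0.208], [-0.008, -1.0, -0.002], [0.208, 0.0, -0.978]] rotvec [-0.0014 -0.0003 -0.001 ]
15.025 q [-30.3, 29.1, 103.0, 9.8, 37.9, 52.9] p [0.5004, -0.1271, 0.0497] f [-0.4, -0.5, 0.5]
[[0.978, -0.009, 0.208], [-0.009, -1.0, -0.0], [0.208, -0.002, -0.978]]
mould 99702 0.09556924726019468 ((555.5315551757812, -127.12309265136719), (150.88775634765625, 90.73796081542969), 89.50159454345703)
```

View pics/n_wrist.png

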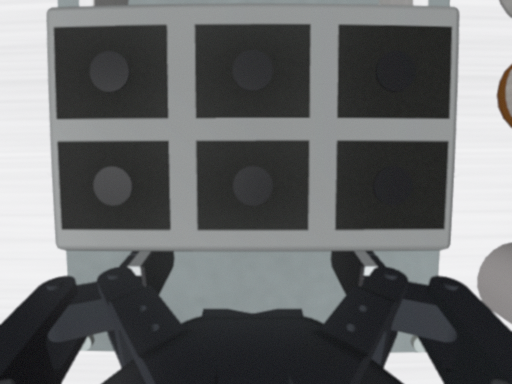

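View pics/n_side.png

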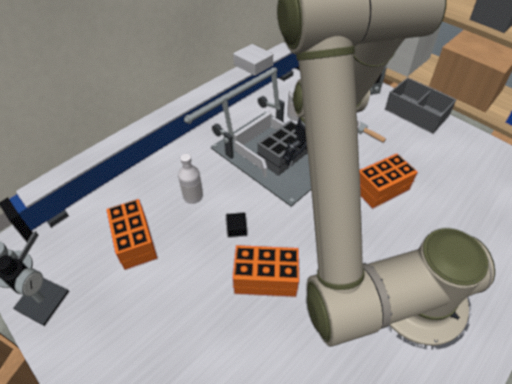

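Call:
play_rows([
  {"grip": -1, "x": 0.009, "y": 0, "z": 0.002, "rx": 0, "ry": 0, "rz": 0},
  {"grip": -1, "x": 0.009, "y": 0, "z": 0.002, "rx": 0, "ry": 0, "rz": 0},
  {"grip": -1, "x": 0.009, "y": 0, "z": 0.002, "rx": 0, "ry": 0, "rz": 0},
  {"grip": -1, "x": 0.009, "y": 0, "z": 0.002, "rx": 0, "ry": 0, "rz": 0},
  {"grip": -1, "x": 0.009, "y": 0, "z": 0.002, "rx": 0, "ry": 0, "rz": 0},
  {"grip": -1, "x": 0.009, "y": 0, "z": 0.002, "rx": 0, "ry": 0, "rz": 0},
  {"grip": -1, "x": 0.009, "y": 0, "z": 0.002, "rx": 0, "ry": 0, "rz": 0},
  {"grip": -1, "x": 0.006, "y": 0, "z": 0.001, "rx": 0, "ry": 0, "rz": 0},
  {"grip": -1, "x": 0, "y": 0, "z": 0, "rx": 0, "ry": 0, "rz": 0},
])

```text
time_s: 16.3
position: [0.5706, -0.1274, 0.0491]
tool_rot: [[0.978, -0.008, 0.207], [-0.009, -1.0, 0.0], [0.207, -0.002, -0.978]]
ft_force: [-0.5, 1.0, 0.1]
grip_width: 0.0856
```

```bash
python3 gr.py; python3 st.py; python3 mo.py o
```

```text
[[0.978, -0.008, 0.208], [-0.008, -1.0, -0.002], [0.208, 0.0, -0.978]] rotvec [-0.002   0.0009 -0.0011]
16.3 q [-26.4, 33.8, 92.1, 7.7, 43.6, 59.0] p [0.5706, -0.1274, 0.0491] f [-0.5, 1.0, 0.1]
[[0.978, -0.008, 0.207], [-0.009, -1.0, 0.0], [0.207, -0.002, -0.978]]
mould 101012 0.09557419865962201 ((625.6141967773438, -127.37948608398438), (150.24612426757812, 90.67857360839844), 89.7375259399414)
```

View pics/o_wrist.png

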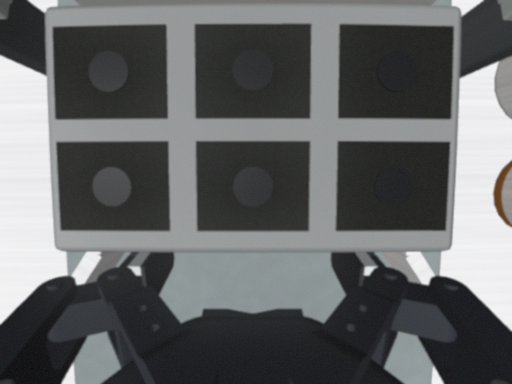

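Call:
play_rows([
  {"grip": -1, "x": 0.003, "y": 0, "z": 0.0006, "rx": 0, "ry": 0, "rz": 0},
  {"grip": -1, "x": 0.003, "y": 0, "z": 0.0006, "rx": 0, "ry": 0, "rz": 0},
  {"grip": -1, "x": 0.003, "y": 0, "z": 0.0006, "rx": 0, "ry": 0, "rz": 0},
  {"grip": -1, "x": 0.002, "y": 0, "z": 0.0004, "rx": 0, "ry": 0, "rz": 0},
  {"grip": -1, "x": 0.0015, "y": 0, "z": 0.0003, "rx": 0, "ry": 0, "rz": 0},
  {"grip": -1, "x": 0, "y": 0, "z": 0, "rx": 0, "ry": 0, "rz": 0},
])

```text
time_s: 17.1
position: [0.5832, -0.1276, 0.0492]
tool_rot: [[0.978, -0.009, 0.207], [-0.009, -1.0, 0.0], [0.207, -0.002, -0.978]]
ft_force: [-2.2, -0.1, -2.0]
grip_width: 0.0853
```

```bash
python3 st.py; python3 mo.py p
```

```text
17.1 q [-25.9, 34.7, 90.1, 7.4, 44.8, 59.9] p [0.5832, -0.1276, 0.0492] f [-2.2, -0.1, -2.0]
[[0.978, -0.009, 0.207], [-0.009, -1.0, 0.0], [0.207, -0.002, -0.978]]
mould 100756 0.09556882249321953 ((638.1712036132812, -127.47705841064453), (150.35433959960938, 89.96540832519531), 89.4566879272461)
```

Call:
play_rows([
  {"grip": -1, "x": 0.001, "y": 0, "z": 0.0002, "rx": 0, "ry": 0, "rz": 0},
  {"grip": -1, "x": 0.001, "y": 0, "z": 0.0002, "rx": 0, "ry": 0, "rz": 0},
  {"grip": -1, "x": 0, "y": 0, "z": 0, "rx": 0, "ry": 0, "rz": 0},
])

```text
time_s: 17.52
position: [0.5853, -0.1276, 0.0493]
tool_rot: [[0.978, -0.009, 0.207], [-0.009, -1.0, 0.0], [0.207, -0.002, -0.978]]
ft_force: [-3.1, -0.2, -1.5]
grip_width: 0.0854
```

```bash
python3 st.py; python3 mo.py p2
```

```text
17.525 q [-25.8, 34.8, 89.7, 7.3, 44.9, 60.0] p [0.5853, -0.1276, 0.0493] f [-3.1, -0.2, -1.5]
[[0.978, -0.009, 0.207], [-0.009, -1.0, 0.0], [0.207, -0.002, -0.978]]
mould 100511 0.09556896572720171 ((640.0880126953125, -127.73355102539062), (150.85699462890625, 90.21135711669922), 89.53349304199219)
```

Call:
play_rows([
  {"grip": -1, "x": 0.001, "y": 0, "z": 0.0002, "rx": 0, "ry": 0, "rz": 0},
  {"grip": -1, "x": 0.001, "y": 0, "z": 0.0002, "rx": 0, "ry": 0, "rz": 0},
])

```text
time_s: 17.82
position: [0.5863, -0.1273, 0.0492]
tool_rot: [[0.979, -0.008, 0.205], [-0.009, -1.0, 0.001], [0.205, -0.003, -0.979]]
ft_force: [-11.5, 0.6, 3.1]
grip_width: 0.0857
```

```bash
python3 st.py
```

```text
17.825 q [-25.7, 34.9, 89.5, 7.3, 45.2, 60.2] p [0.5863, -0.1273, 0.0492] f [-11.5, 0.6, 3.1]
[[0.979, -0.008, 0.205], [-0.009, -1.0, 0.001], [0.205, -0.003, -0.979]]
```

The force jumped from 3 to 11.5 N with the mould where the backstop should be. One more small nudge to seat it, then I'll check.

Call:
play_rows([
  {"grip": -1, "x": 0.001, "y": 0, "z": 0.0002, "rx": 0, "ry": 0, "rz": 0},
  {"grip": -1, "x": 0, "y": 0, "z": 0, "rx": 0, "ry": 0, "rz": 0},
])

```text
time_s: 18.08
position: [0.5864, -0.1273, 0.0492]
tool_rot: [[0.979, -0.009, 0.203], [-0.009, -1.0, 0.001], [0.203, -0.003, -0.979]]
ft_force: [-15.2, -0.5, 4.7]
grip_width: 0.0854
```

```bash
python3 st.py;python3 mo.py q
```

```text
18.075 q [-25.7, 34.9, 89.4, 7.2, 45.4, 60.3] p [0.5864, -0.1273, 0.0492] f [-15.2, -0.5, 4.7]
[[0.979, -0.009, 0.203], [-0.009, -1.0, 0.001], [0.203, -0.003, -0.979]]
mould 101109 0.09557126795670427 ((640.6107788085938, -127.82766723632812), (150.8201446533203, 90.39868927001953), 89.32561492919922)
```

View pics/q_wrist.png

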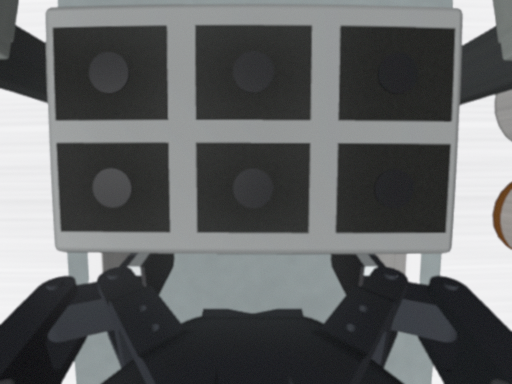

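The mould is hard against the backstop at (0.6406, −0.128); 0.6405 was expected. I'll retreat straight back, then up.

Call:
play_rows([
  {"grip": -1, "x": -0.005, "y": 0, "z": -0.001, "rx": 0, "ry": 0, "rz": 0},
  {"grip": -1, "x": -0.015, "y": 0, "z": -0.003, "rx": 0, "ry": 0, "rz": 0},
  {"grip": -1, "x": -0.025, "y": 0, "z": -0.005, "rx": 0, "ry": 0, "rz": 0},
  {"grip": -1, "x": -0.03, "y": 0, "z": -0.007, "rx": 0, "ry": 0, "rz": 0},
  {"grip": -1, "x": -0.03, "y": 0, "z": -0.04, "rx": 0, "ry": 0, "rz": 0},
  {"grip": -1, "x": -0.02, "y": 0, "z": -0.045, "rx": 0, "ry": 0, "rz": 0},
  {"grip": -1, "x": 0, "y": 0, "z": -0.05, "rx": 0, "ry": 0, "rz": 0},
  {"grip": -1, "x": 0, "y": 0, "z": -0.05, "rx": 0, "ry": 0, "rz": 0},
  {"grip": -1, "x": 0, "y": 0, "z": 0, "rx": 0, "ry": 0, "rz": 0},
  {"grip": -1, "x": 0, "y": 0, "z": 0, "rx": 0, "ry": 0, "rz": 0},
])

```text
time_s: 19.38
position: [0.4246, -0.1266, 0.22]
tool_rot: [[0.978, -0.009, 0.208], [-0.009, -1.0, -0.0], [0.208, -0.002, -0.978]]
ft_force: [0.4, 0.7, -0.5]
grip_width: 0.0855
```

```bash
python3 st.py;python3 - <<'E'
from h import *
for n in ["top","side","wrist"]:
    d=optics.get_image(n);cv2.imwrite(f"pics/r_{n}.png",d["color"]);w=cloud(d)
    x,y,z=w[...,0],w[...,1],w[...,2]
    m=(z>.085)&(z<.105)&(x>.57)&(x<.72)&(y>-.23)&(y<-.03)
    k,l,s,_=cv2.connectedComponentsWithStats(m.astype(np.uint8));
    if k>1: m=l==1+np.argmax(s[1:,4]);print(n,"mould",m.sum(),np.median(z[m]),np.percentile(z[m],[2,98]),rect(w[m]))
    m=(z>.18)&(z<.24)&(x>.66)&(x<.76)&(y>-.26)&(y<.14)
    if m.sum():print(n,"bar",m.sum(),np.median(w[m],0))
E
```

```text
19.375 q [-36.0, 7.9, 99.7, 7.9, 62.9, 51.5] p [0.4246, -0.1266, 0.22] f [0.4, 0.7, -0.5]
[[0.978, -0.009, 0.208], [-0.009, -1.0, -0.0], [0.208, -0.002, -0.978]]
top mould 2231 0.09340074930608555 [0.08857422 0.09698231] ((640.5911254882812, -126.71638488769531), (149.45997619628906, 91.46922302246094), 89.83261108398438)
top bar 1309 [ 0.70282662 -0.06369528  0.21809499]
side mould 1003 0.09534446064089552 [0.08630297 0.0985515 ] ((640.8805541992188, -126.33148956298828), (152.8102264404297, 91.83973693847656), 89.4997329711914)
side bar 672 [ 0.70026249 -0.04327355  0.21795558]
wrist mould 5870 0.09538634939091611 [0.08671984 0.09737111] ((611.8897705078125, -127.49544525146484), (149.65676879882812, 34.34375762939453), 89.35726928710938)
```

View pics/r_wrist.png

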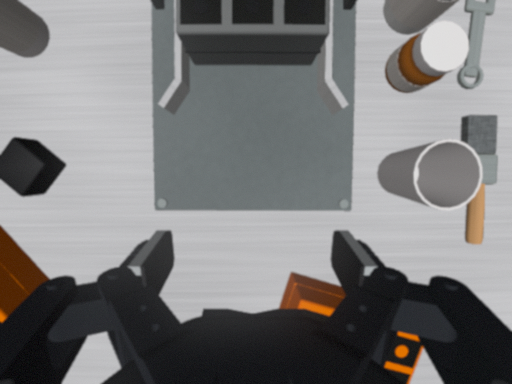

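View pics/r_top.png

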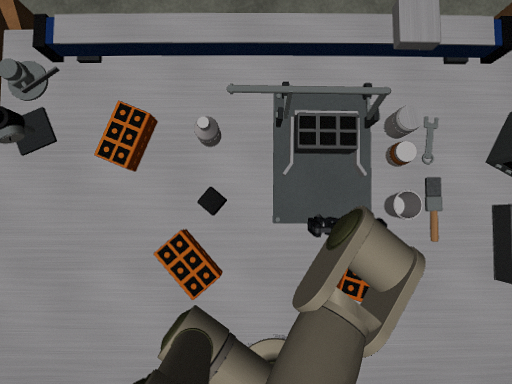

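View pics/r_side.png

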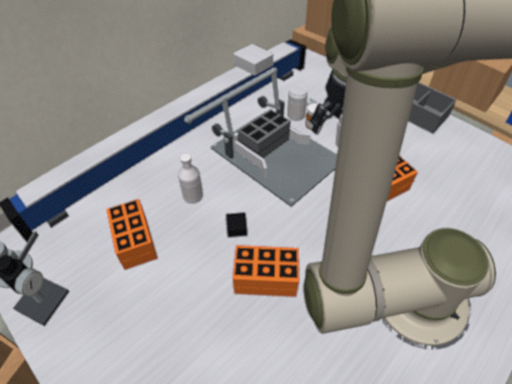

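The mould sits square at the backstop; the top view shows it at (327,132), flat at z ≈ 0.094. The bar is up at (308,90), and the other things show at the same pixels as at the start. The arm is clear of everything, so I'm handing the job in.

```bash
python3 -c "
from rig import order
print(order.close_job())"
```

```text
the job is handed in; nothing more can be done
None
```

The guard bar is up and staying up by itself, and the mould is square against the backstop. I handed the job in at about 19.5 s of the 61 s allowed.

- **Guard bar:** I pushed it up from below at the free end with the closed fingers, never gripping it. It took about 4 N along its swing, with readings up to 12.4 N including push toward the hinge. It then fell open on its own. The last pictures show it at x ≈ 0.70, z ≈ 0.22 m, where the end stop should put it.
- **Mould:** I pushed it flat on the plate with both open fingertips until it met the backstop firmly at about 15 N. After I backed away, the top and side cameras put its centre at x ≈ 0.6406–0.6409 m, against 0.6405 m expected. The top is at its proper height, 0.093–0.095 m, so it is not tipped. Its yaw matches the bay's to within about 0.5°.
- **Other things:** in the last pictures they look to be where they were at the start, compared by eye, though the arm still hid part of one orange block. The robot is clear, with no contact force.

- **Changed on the way:** my first forward tilt brought the wrist close to a singular position, so I leaned the tool sideways before touching the bar.
- **Disagreement in the checks:** the wrist camera's last mould reading saw only part of its top, so I did not use it. The camera estimates of its sideways position differ by about 1.5 mm, well inside the 6 mm clearance on each side.

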